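# Weigh the red-brown pigment pot

### The job

Weigh the small red-brown pigment pot with the black cap: pick it up and set it gently, upright and centred, on the pan of the green spring scale, without ever pushing the sprung pan down to its stop. Let go of it there, and leave the blue pot and the yellow pot where they stand.

Things in the scene. Friction and masses are not known exactly. Their poses are not given: they have to be found in the camera images.
- pot_brown_center (a point): The pot to weigh: closed round pigment pot, red-brown body, pale label, black cap; 37 mm in diameter, 46 mm tall, about 0.14 kg, upright on the table (z = 0) at the start. The point is its centre, half-way up (23 mm above its underside); z along its axis, up. It can be gripped round the body at any yaw.
- pan_center (a point): Centre of the upper face of the round aluminium pan on the green scale (fixed, 130 mm square); moves with the pan. z up, -x to the dial. Flat face 114 mm across, 108 mm above the table when empty, black ring (55 mm) about its centre; rim 4 mm high, 128 mm across. The pan stays level, sprung downward at 200 N/m: the pot lowers it 5 to 8 mm; its stop is 18 mm down.
- pot_blue_center (a point): A pot to leave alone: dark blue body with a pale label and a white cap, 42 mm in diameter, 53 mm tall, upright on the table. The point is its centre, half-way up.
- pot_yellow_center (a point): A pot to leave alone: yellow body with a pale label and a blue cap, 49 mm in diameter, 62 mm tall, upright on the table. The point is its centre, half-way up. The three pots start in any order, their centres at least 90 mm apart.
Mind the look-alikes: they are no part of the job. Several things look just like the part that bears pot_brown_center: the one meant starts farthest to the robot's right. Leave any turquoise look-alike of the part that bears pan_center alone.

How it is judged:
By the outcome, as a careful person would: the job done as asked, in the order asked, and still so for the second after the job is handed in, with the robot touching nothing.
It also fails if it takes over 34 s, if anything falls off the work surface, if the arm or the gripper's body presses on something with over 40 N, if the wrist force passes 120 N, or if a joint passes its speed limit or range.

### The arm

A 6-joint arm with a two-finger parallel gripper is mounted at the origin on a cart in front of the work surface, level with it; the furniture and walls round the work are solid. World frame = base frame: x ahead of the robot, y to its left, z up, the work surface at z = 0. Lengths are in m, angles in rad, forces in N, time in s.
With the tool pointing down it reaches from about 0.275 to 0.825 m from the base axis. Payload 5.2 kg.
Tool frame: the origin (TCP) lies midway between the tips of the shut fingers; the grasp point (between the pads) lies 19 mm behind it (robot.tcp_to_grasp is the distance from the TCP to the grasp point, in m); z points along the fingers, y is the direction in which the jaws open and shut (so a half turn about z gives the same grasp; the last joint's range is limited). The gripper opens to 93 mm and grips with 3 to 60 N. Pads are 15 mm wide; open, the fingers measure 128 mm over their backs; the gripper's body (75 mm by 188 mm) begins 65 mm behind the grasp point.
Start: joints at [-1.373, 0.259, 1.535, -0, 1.348, -0.203], TCP at [0.215, -0.506, 0.219] pointing down, gripper open.
Joint ranges: [-3.14, 3.14], [-0.91, 2.08], [0.19, 2.58], [-1.22, 4.36], [0.22, 2.71], [-3.12, 3.12]. Speed limits (rad/s): [2.57, 2.57, 3.14, 3.14, 3.14, 3.14].

### API

Orientations are given as a unit quaternion [w, x, y, z].
In Python, from rig import status, get_image, camera_info, job, robot gives the robot as it stands. The module is installed in compiled form; this text tells all that it offers.
- The arm moves only by the tool arm_command, never from a script. Its argument "plan" is a list of rows, each an object with "linear": the shift along the tool's x, y, z in m, a list of three; "rot": the turn, a rotation vector about the tool's x, y, z in rad, a list of three. In form: [{"linear": [x, y, z], "rot": [ax, ay, az]}, ...]. A call has 1 to 5 rows; each row is the pose to reach, as a shift and turn from the pose commanded when the call began, along the tool's axes at that moment; what a row does not reach only later rows make up. A row lasts 1/10 s, in which the tool goes at most 50 mm and 8.59 degrees, less where a joint would pass 70% of its speed; a pose out of reach is approached as far as the arm can. A call with a gripper value outside its range is refused whole. "gripper" is the finger opening in m, from 0 to 0.093, set as the call begins (left out, the last holds). The fingers move at their own pace and stop on an object; "grip_force" is the grip in N (left out, the last holds). Time passes only in rows, so rows that repeat a pose let the fingers close. It gives the time, the measured TCP pose, the force and the opening at its end, in the units of the state.
- status.observe(): the state, without advancing time (a new reading comes with each control period).
- get_image(name): name is "side" or "top"; returns the picture (384x512x3 uint8, red, green, blue); there is no depth.
- camera_info(name): a dict with "intrinsics" (3x3 intrinsics, pixels), "R" (3x3) and "t" (3): a world point X has camera coordinates R X + t. Camera axes: x right, y down, z forward; pixel columns grow to the right and rows downward; lengths in m; the calibration is good to about 2 mm. A picture is of the moment at which its call begins. camera_info takes no time and is no camera call.
- job.close_job(): hands the job in, once; it reports no verdict.
The state is a dict: "time_s": time; "joint_positions": joint angles; "qvel": joint speeds; "joint_torque": joint torques, N m; "eef_pos": TCP position; "ee_rot": TCP orientation; "wrist_force": force on the tool from outside, world axes, zero at the start; "moment": the same for the moment, N m; "finger_gap": finger opening in m.
Only numpy, scipy, OpenCV 4.12 (cv2) and the standard library are available. Lean on these libraries where they do the work, as an engineer would, in place of code of your own. Each camera call takes 0.05 s, during which the arm holds its last target.

## Working session

There is one attempt and no reset: what is moved stays moved. The work goes in short steps, Python scripts to look and compute and a tool call to move; the robot and the scene stay as the last step left them, time stands still between calls to the robot, and variables do not carry over. Pictures are saved under pics/ and viewed, and the job is handed in when it is done.

Besides the shell and the picture viewer there is one more tool, called after "Call:" as a command line: name --argument value ..., lists and objects as JSON in quotes. arm_command: Moves the arm, as the interface text tells. Its arguments: {"type":"object","properties":{"plan":{"type":"array","items":{"type":"object","properties":{"linear":{"type":"array","items":{"type":"number"}},"rot":{"type":"array","items":{"type":"number"}}}}},"gripper":{"type":"number"},"grip_force":{"type":"number"}},"required":["plan"]}

```bash
mkdir -p pics; python3 - <<'E'
from rig import status,get_image,camera_info
import cv2
print(status.observe())
for n in("side","top"):
    cv2.imwrite(f"pics/{n}0.png",get_image(n)[:,:,::-1]); print(n,camera_info(n))
E
```

```text
{'time_s': 0.0, 'joint_positions': array([-1.37280193e+00,  2.59335184e-01,  1.53607622e+00,  1.08526370e-05,
        1.34796076e+00, -2.02812684e-01]), 'qvel': array([ 3.04140391e-04, -2.49061967e-04, -2.09074052e-04,  4.23499333e-04,
        1.47651876e-03,  7.98768817e-05]), 'joint_torque': array([ 4.61788513e-04, -4.37307930e+01, -2.83998513e+01,  7.20566581e-02,
        4.11664147e-02, -1.32703453e-04]), 'eef_pos': array([ 0.21450102, -0.5058707 ,  0.21782465]), 'ee_rot': array([-8.89741872e-04,  9.79986179e-01,  1.99063553e-01,  7.43461731e-06]), 'wrist_force': array([-0.16493774,  0.17149173, -0.92975435]), 'moment': array([-0.05013052,  0.04338532, -0.00199293]), 'finger_gap': 0.09287872947005575}
side {'intrinsics': array([[492.95467417,   0.        , 263.71300719],
       [  0.        , 492.95467417, 187.01045801],
       [  0.        ,   0.        ,   1.        ]]), 'R': array([[ 0.99535457, -0.09592652,  0.00820815],
       [-0.03142167, -0.40425548, -0.91410622],
       [ 0.09100522,  0.9096019 , -0.40539171]]), 't': array([-0.48738891,  0.05736524,  1.27545368])}
top {'intrinsics': array([[479.64428576,   0.        , 258.25251381],
       [  0.        , 479.64428576, 190.86497378],
       [  0.        ,   0.        ,   1.        ]]), 'R': array([[-0.01207473, -0.99991363,  0.00519067],
       [-0.99778524,  0.01170912, -0.06547916],
       [ 0.06541273, -0.00596981, -0.99784044]]), 't': array([-0.05612253,  0.49584248,  1.23312254])}
```

View pics/side0.png

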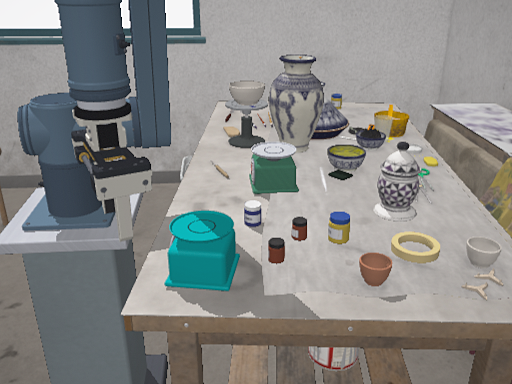

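View pics/top0.png

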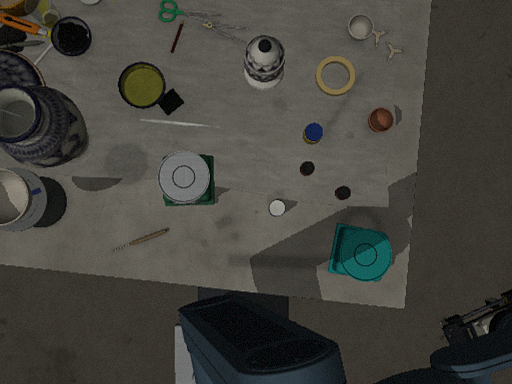

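Side shows two red-brown, black-capped pots at (276,250) and (300,228). In the top view they are at (343,192) and (307,168). Robot's right is -y, which is right in the top view and nearer in the side view, so the one meant is top (343,192) / side (276,250). The green scale is at top (186,178); the turquoise one is the look-alike. Next I'll confirm this in a crop and measure.

```bash
cat > h.py <<'E'
import numpy as np,cv2
from rig import camera_info
def ray(n,uv):
    c=camera_info(n);R=c["R"];d=R.T@np.linalg.inv(c["intrinsics"])@[uv[0],uv[1],1];return -R.T@c["t"],d
def onz(n,uv,z):
    o,d=ray(n,uv);return o+d*(z-o[2])/d[2]
def tri(a,b):
    (o,d),(p,e)=ray("top",a),ray("side",b)
    s=np.linalg.lstsq(np.c_[d,-e],p-o,rcond=None)[0];x,y=o+s[0]*d,p+s[1]*e
    return (x+y)/2,np.linalg.norm(x-y)
def proj(n,X):
    c=camera_info(n);q=c["intrinsics"]@(c["R"]@X+c["t"]);return q[:2]/q[2]
def blobs(m,lo=20):
    k,l,s,c=cv2.connectedComponentsWithStats(m.astype(np.uint8));return [(c[i].round(1),s[i]) for i in range(1,k) if s[i][4]>lo]
E
python3 - <<'E'
from h import *
t=cv2.imread("pics/top0.png");s=cv2.imread("pics/side0.png")
a=cv2.resize(t[120:230,260:400],None,fx=4,fy=4,interpolation=2);b=cv2.resize(s[190:280,230:360],None,fx=4,fy=4,interpolation=2)
b=cv2.resize(b,(a.shape[1],int(b.shape[0]*a.shape[1]/b.shape[1])))
cv2.imwrite("pics/crop.png",np.hstack([cv2.resize(a,(390,306)),cv2.resize(b,(390,306))]))
cv2.imwrite("pics/pan.png",cv2.resize(t[140:220,145:230],None,fx=6,fy=6,interpolation=2))
d=t.max(2)<55
for q in blobs(d[155:210,290:360]):print("dark",q)
g=cv2.cvtColor(t,6)
h=cv2.cvtColor(t,cv2.COLOR_BGR2HSV)
m=(h[...,1]<40)&(h[...,2]>135); 
for q in blobs(m[130:225,140:300],50):print("pan/white",q)
for uv in[(343,192),(307,168)]:print(onz("top",uv,.046))
print("blue",onz("top",(277.5,208),.053),"yel",onz("top",(314,133),.062))
for z in(.108,):print(onz("top",(184,177),z))
E
```

```text
dark (array([16.9, 13.1]), array([ 10,   6,  15,  15, 164], dtype=int32))
dark (array([52.6, 37.6]), array([ 45,  31,  16,  14, 174], dtype=int32))
dark (array([63.5, 53. ]), array([56, 52, 14,  3, 34], dtype=int32))
pan/white (array([136.8,  77.5]), array([130,  70,  15,  15, 172], dtype=int32))
[ 0.48777265 -0.27749576  0.046     ]
[ 0.55022438 -0.18697552  0.046     ]
blue [ 0.4488444  -0.10984243  0.053     ] yel [ 0.63727662 -0.20463165  0.062     ]
[0.52481173 0.11753054 0.108     ]
```

View pics/crop.png

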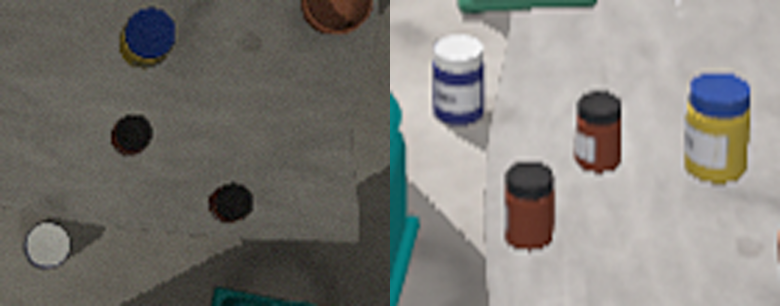

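View pics/pan.png

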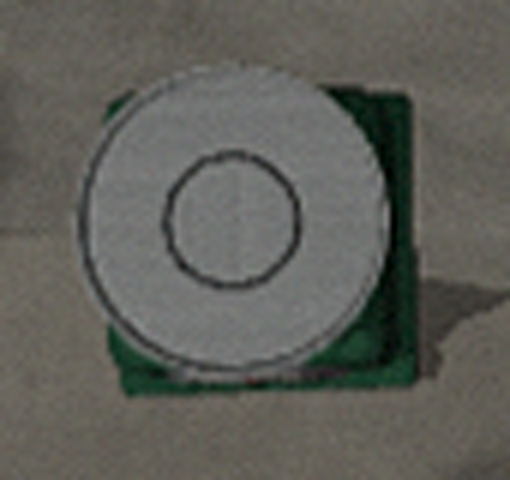

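The crop shows two identical brown pots; the lower/nearer one (top 343,192; side 276,250) is farthest right and has clearance all round. The pan ring's centre is at top ≈(183.5,176). I'll refine both by triangulating.

```bash
python3 - <<'E'
from h import *
t=cv2.imread("pics/top0.png");s=cv2.imread("pics/side0.png")
# top ring
g=cv2.cvtColor(t,cv2.COLOR_BGR2GRAY)
yy,xx=np.mgrid[:384,:512]
r=np.hypot(xx-183.5,yy-176)
m=(r<16)&(r>6)&(g<85)
p=np.argwhere(m)[:,::-1].astype(np.float32);e=cv2.fitEllipse(p);print("ring top",len(p),e)
P=onz("top",e[0],.108);print("pan",P, proj("side",P))
cv2.imwrite("pics/sc.png",np.hstack([cv2.resize(s[135:165,245:305],(420,210),interpolation=2),cv2.resize(s[230:270,260:295],(350,400),interpolation=2)[:210]]))
# side ring / pan
hs=cv2.cvtColor(s,cv2.COLOR_BGR2HSV)
# side pot
d=(s.max(2)<75)[230:270,262:292]
for q in blobs(d):print("side cap",q+(np.array([262,230]),))
red=((hs[...,0]<12)&(hs[...,1]>120))[230:270,262:292]
for q in blobs(red):print("side body",q)
for z in(0.046,.036):
  Q=onz("top",(342.6,192.6),z);print(Q,proj("side",Q))
h=cv2.cvtColor(t,cv2.COLOR_BGR2HSV)
print(t[183:203,343], t[192,332:353].max(1))
E
```

```text
ring top 91 ((183.2118682861328, 176.30421447753906), (21.799962997436523, 21.85422706604004), 1.729765772819519)
pan [0.52652207 0.11943018 0.108     ] [272.9871718  149.30518278]
side cap (array([14.3, 12.9]), array([  7,   8,  15,  11, 142], dtype=int32), array([262, 230]))
side body (array([14.2, 24.9]), array([  7,  16,  15,  17, 206], dtype=int32))
[ 0.48625491 -0.2764407   0.046     ] [274.7512139  239.51341967]
[ 0.48685341 -0.27826354  0.036     ] [275.04810751 244.01076555]
[[ 91 101 100]
 [ 88  97  97]
 [ 53  56  56]
 [ 13  18  15]
 [ 16  18  16]
 [ 17  21  17]
 [ 28  28  26]
 [ 15  14  13]
 [ 15  19  16]
 [ 22  26  26]
 [ 19  21  20]
 [ 15  19  19]
 [ 18  11  23]
 [ 14  12   9]
 [ 13  16  15]
 [ 18  20  17]
 [ 13  19  37]
 [ 74  81  89]
 [ 92 102 100]
 [ 89  94  96]] [100 111  87  25  26  27  25  22  23  22  20  26  19  30  25  18  20  13
  42 103  89]
```

View pics/sc.png

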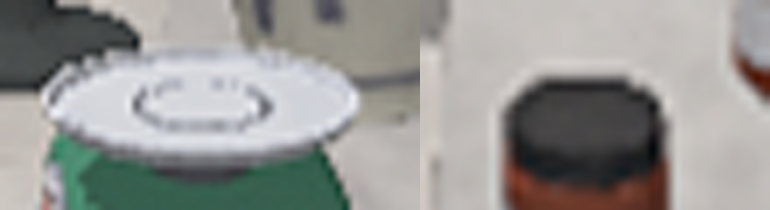

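```bash
cat >> h.py <<'E'
from scipy.spatial.transform import Rotation as Rn
def tool(X):
    from rig import status
    s=status.observe();q=s["ee_rot"];R=Rn.from_quat([q[1],q[2],q[3],q[0]]).as_matrix()
    return s["eef_pos"],R,R.T@(np.array(X)-s["eef_pos"])
E
python3 - <<'E'
from h import *
from rig import robot
print([a for a in dir(robot) if a[0]!='_'],robot.tcp_to_grasp)
for y in(-.276,-.279,-.282):
  X=np.array([.488,y,0]); print(y,"front bottom",proj("side",X+[0,-.0185,0]),"cap",proj("side",X+[0,0,.046]),proj("side",X+[0,.0185,.046]), "top",proj("top",X+[0,0,.046]))
print("turq pan",onz("top",(365.5,255),.108),"vase base",onz("side",(297,150),0),"vase top", onz("top",(15,113),.25))
p,R,d=tool([.488,-.278,.15]);print(p,R.round(3),d.round(4))
E
```

```text
['IKError', 'tcp_to_grasp'] 0.0188
-0.276 front bottom [276.17502627 262.49380479] cap [275.54083668 239.37607132] [274.53440923 235.0950128 ] top [342.41087975 191.91774913]
-0.279 front bottom [276.34263878 263.25988761] cap [275.70708828 240.08325875] [274.69545163 235.78004177] top [343.58821503 191.90393247]
-0.282 front bottom [276.51112538 264.02996553] cap [275.87420839 240.79414055] [274.85732199 236.46859263] top [344.76551576 191.89011622]
turq pan [ 0.33216688 -0.31650818  0.108     ] vase base [0.64476229 0.40858791 0.        ] vase top [0.65243511 0.45646487 0.25      ]
[ 0.21449885 -0.50592633  0.21790437] [[ 0.921  0.39  -0.   ]
 [ 0.39  -0.921  0.002]
 [ 0.    -0.002 -1.   ]] [ 0.3407 -0.1031  0.0682]
```

Call:
arm_command --plan '[{"linear": [0.03,-0.01,0],"rot": [0,0,0]},{"linear": [0.07,-0.021,0],"rot": [0,0,0]},{"linear": [0.115,-0.035,0],"rot": [0,0,0]},{"linear": [0.16,-0.048,0],"rot": [0,0,0]},{"linear": [0.205,-0.062,0],"rot": [0,0,0]}]' --gripper 0.08 --grip_force 15

```text
time_s: 0.6
eef_pos: [0.3801, -0.3679, 0.2183]
ee_rot: [-0.0, 0.98, 0.199, -0.0]
wrist_force: [0.7, -0.7, 0.6]
finger_gap: 0.0802
```

Call:
arm_command --plan '[{"linear": [0.04,-0.012,0.01],"rot": [0,0,0]},{"linear": [0.08,-0.024,0.03],"rot": [0,0,0]},{"linear": [0.115,-0.035,0.055],"rot": [0,0,0]},{"linear": [0.136,-0.041,0.08],"rot": [0,0,0]},{"linear": [0.136,-0.041,0.1],"rot": [0,0,0]}]'

```text
time_s: 1.1
eef_pos: [0.4898, -0.2756, 0.1168]
ee_rot: [-0.001, 0.98, 0.201, -0.0]
wrist_force: [1.2, 0.1, 0.0]
finger_gap: 0.0803
```

```bash
python3 - <<'E'
from h import *
from rig import get_image,status
s=get_image("side")[:,:,::-1];cv2.imwrite("pics/s1.png",cv2.resize(s[130:290,200:380],None,fx=4,fy=4))
p,R,d=tool([.488,-.278,.008]);print(status.observe()["time_s"],p,R.round(3),d.round(4))
E
```

```text
1.15 [ 0.48736593 -0.27526739  0.11359341] [[ 0.92   0.393 -0.005]
 [ 0.393 -0.92   0.005]
 [-0.003 -0.007 -1.   ]] [-0.0002  0.0035  0.1056]
```

View pics/s1.png

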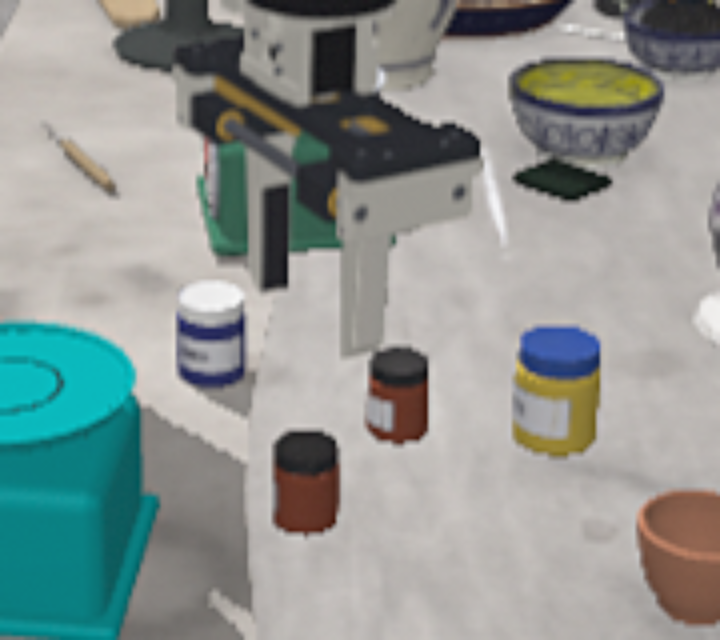

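The gripper is above the target pot, open and clear of the neighbours. I'll go down partway, let it settle and check.

Call:
arm_command --plan '[{"linear": [0,0,0.02],"rot": [0,0,0]},{"linear": [0,0,0.04],"rot": [0,0,0]},{"linear": [0,0,0.06],"rot": [0,0,0]},{"linear": [0,0,0.06],"rot": [0,0,0]},{"linear": [0,0,0.06],"rot": [0,0,0]}]'

```text
time_s: 1.65
eef_pos: [0.4882, -0.2788, 0.059]
ee_rot: [-0.0, 0.98, 0.199, -0.0]
wrist_force: [-0.7, -1.0, 1.0]
finger_gap: 0.0799
```

Call:
arm_command --plan '[{"linear": [0,0,0.015],"rot": [0,0,0]},{"linear": [0,0,0.03],"rot": [0,0,0]},{"linear": [0,0,0.045],"rot": [0,0,0]},{"linear": [0,0,0.05],"rot": [0,0,0]},{"linear": [0,0,0.05],"rot": [0,0,0]}]'

```text
time_s: 2.15
eef_pos: [0.4885, -0.2788, 0.0092]
ee_rot: [0.0, 0.98, 0.199, 0.0]
wrist_force: [-0.8, -1.0, 0.3]
finger_gap: 0.0798
```

Call:
arm_command --plan '[{"linear": [0,0,0],"rot": [0,0,0]},{"linear": [0,0,0],"rot": [0,0,0]},{"linear": [0,0,0],"rot": [0,0,0]},{"linear": [0,0,0],"rot": [0,0,0]},{"linear": [0,0,0],"rot": [0,0,0]}]' --gripper 0.03 --grip_force 15

```text
time_s: 2.65
eef_pos: [0.4885, -0.2786, 0.0089]
ee_rot: [0.0, 0.98, 0.199, 0.0]
wrist_force: [0.1, 0.5, -0.2]
finger_gap: 0.0442
```

Call:
arm_command --plan '[{"linear": [0,0,0],"rot": [0,0,0]},{"linear": [0,0,0],"rot": [0,0,0]},{"linear": [0,0,0],"rot": [0,0,0]},{"linear": [0,0,0],"rot": [0,0,0]}]'

```text
time_s: 3.05
eef_pos: [0.4885, -0.2786, 0.0087]
ee_rot: [0.0, 0.98, 0.199, 0.0]
wrist_force: [-0.1, -0.0, 0.6]
finger_gap: 0.035
```

Call:
arm_command --plan '[{"linear": [0,0,0],"rot": [0,0,0]},{"linear": [0,0,0],"rot": [0,0,0]}]'

```text
time_s: 3.25
eef_pos: [0.4885, -0.2786, 0.0087]
ee_rot: [0.0, 0.98, 0.199, 0.0]
wrist_force: [-0.3, -0.6, 1.0]
finger_gap: 0.035
```

```bash
python3 - <<'E'
from h import *
from rig import get_image,status
s=get_image("side")[:,:,::-1];t=get_image("top")[:,:,::-1]
cv2.imwrite("pics/s2.png",np.hstack([cv2.resize(s[170:290,220:340],(400,400)),cv2.resize(t[130:250,280:400],(400,400))]))
E
```

```text
(no output)
```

View pics/s2.png

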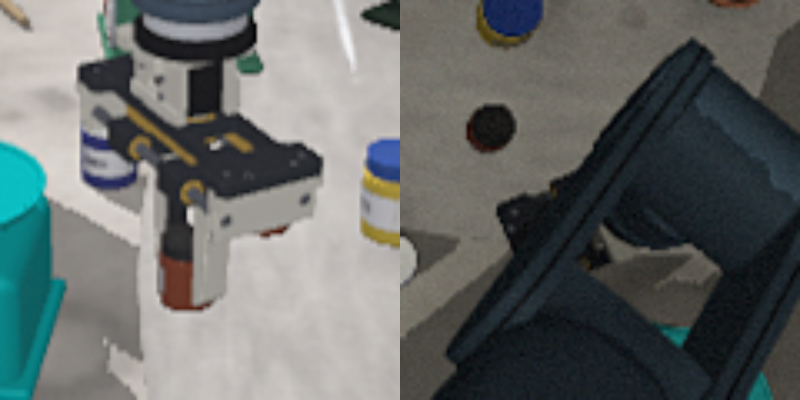

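The pot is held round the body between the fingers, and the gap stalled at 35 mm. I'll lift slowly and check.

Call:
arm_command --plan '[{"linear": [0,0,-0.01],"rot": [0,0,0]},{"linear": [0,0,-0.03],"rot": [0,0,0]},{"linear": [0,0,-0.06],"rot": [0,0,0]},{"linear": [0,0,-0.1],"rot": [0,0,0]},{"linear": [0,0,-0.14],"rot": [0,0,0]}]'

```text
time_s: 3.85
eef_pos: [0.4877, -0.2779, 0.1499]
ee_rot: [-0.001, 0.98, 0.199, -0.001]
wrist_force: [0.1, -0.7, -1.8]
finger_gap: 0.0353
```

Call:
arm_command --plan '[{"linear": [0,0,-0.03],"rot": [0,0,0]},{"linear": [0,0,-0.05],"rot": [0,0,0]},{"linear": [0,0,-0.05],"rot": [0,0,0]},{"linear": [0,0,-0.05],"rot": [0,0,0]}]'

```text
time_s: 4.25
eef_pos: [0.4881, -0.2782, 0.1984]
ee_rot: [-0.0, 0.98, 0.199, -0.0]
wrist_force: [-0.2, 0.7, -1.4]
finger_gap: 0.035
```

```bash
python3 - <<'E'
from h import *
from rig import get_image,status
s=get_image("side")[:,:,::-1]
cv2.imwrite("pics/s3full.png",s)
p,R,d=tool([.5267,.119,.218]);print(p,d.round(4),R[:,0])
uv=proj("side",p);print("tcp px",uv)
u,v=uv.astype(int);cv2.imwrite("pics/s3.png",cv2.resize(s[v-80:v+40,u-60:u+60],(600,600)))
E
```

```text
[ 0.48763409 -0.27786154  0.19740125] [ 0.1908 -0.3502 -0.0201] [ 0.92074419  0.39016555 -0.00098539]
tcp px [276.82492063 173.98784433]
```

View pics/s3.png

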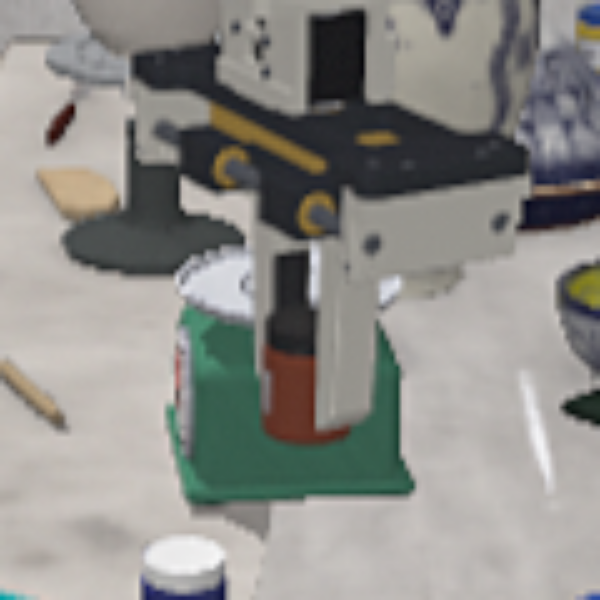

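It is held upright and in line with the tool. I'll carry it to above the pan.

Call:
arm_command --plan '[{"linear": [0.005,-0.009,0],"rot": [0,0,0]},{"linear": [0.014,-0.026,0],"rot": [0,0,0]},{"linear": [0.028,-0.052,0],"rot": [0,0,0]},{"linear": [0.044,-0.081,0],"rot": [0,0,0]},{"linear": [0.06,-0.111,0],"rot": [0,0,0]}]'

```text
time_s: 4.8
eef_pos: [0.4997, -0.1501, 0.1977]
ee_rot: [-0.001, 0.98, 0.199, -0.001]
wrist_force: [1.6, -0.3, -2.1]
finger_gap: 0.0352
```

Call:
arm_command --plan '[{"linear": [0.016,-0.03,0],"rot": [0,0,0]},{"linear": [0.032,-0.06,0],"rot": [0,0,0]},{"linear": [0.048,-0.09,0],"rot": [0,0,0]},{"linear": [0.064,-0.12,0],"rot": [0,0,0]},{"linear": [0.08,-0.15,0],"rot": [0,0,0]}]'

```text
time_s: 5.3
eef_pos: [0.5142, 0.0194, 0.1979]
ee_rot: [-0.001, 0.98, 0.199, -0.001]
wrist_force: [0.2, -0.4, -1.1]
finger_gap: 0.0348
```

Call:
arm_command --plan '[{"linear": [0.016,-0.029,0],"rot": [0,0,0]},{"linear": [0.03,-0.054,0],"rot": [0,0,0]},{"linear": [0.042,-0.074,0],"rot": [0,0,0]},{"linear": [0.048,-0.085,0],"rot": [0,0,0]},{"linear": [0.0505,-0.09,0],"rot": [0,0,0]}]'

```text
time_s: 5.8
eef_pos: [0.5259, 0.1208, 0.198]
ee_rot: [-0.0, 0.98, 0.2, -0.001]
wrist_force: [-0.7, -0.0, -0.5]
finger_gap: 0.0349
```

Call:
arm_command --plan '[{"linear": [0,0,0.01],"rot": [0,0,0]},{"linear": [0,0,0.025],"rot": [0,0,0]},{"linear": [0,0,0.035],"rot": [0,0,0]},{"linear": [0,0,0.035],"rot": [0,0,0]},{"linear": [0,0,0.035],"rot": [0,0,0]}]'

```text
time_s: 6.3
eef_pos: [0.5268, 0.1183, 0.1634]
ee_rot: [-0.0, 0.98, 0.199, -0.0]
wrist_force: [0.7, 0.1, -1.1]
finger_gap: 0.0348
```

```bash
python3 - <<'E'
from h import *
from rig import get_image,status
s=get_image("side")[:,:,::-1];t=get_image("top")[:,:,::-1]
cv2.imwrite("pics/s4.png",np.hstack([cv2.resize(s[80:200,215:335],(400,400)),cv2.resize(t[110:240,120:250],(400,400))]))
p,R,d=tool([.5267,.119,.108]);print(p,d.round(4),status.observe()["finger_gap"],status.observe()["wrist_force"])
print(proj("side",p-[0,0,.0087]))
E
```

```text
[0.52734096 0.11856752 0.16417549] [-0.0005 -0.0007  0.0562] 0.03471387110839802 [-0.58935294  0.37636894 -0.35713981]
[273.58630315 133.23643964]
```

View pics/s4.png

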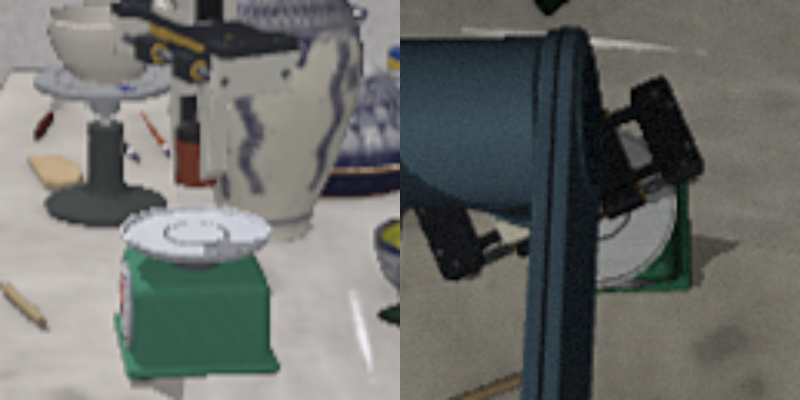

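The pot is over the pan ring: side view shows it at (273.5,135), matching the ring column at 273. I'll lower it slowly. Contact is expected after about 47 mm.

Call:
arm_command --plan '[{"linear": [0,0,0.008],"rot": [0,0,0]},{"linear": [0,0,0.018],"rot": [0,0,0]},{"linear": [0,0,0.028],"rot": [0,0,0]},{"linear": [0,0,0.036],"rot": [0,0,0]},{"linear": [0,0,0.04],"rot": [0,0,0]}]'

```text
time_s: 6.9
eef_pos: [0.5261, 0.119, 0.1222]
ee_rot: [-0.0, 0.98, 0.199, -0.001]
wrist_force: [0.2, 0.6, -1.4]
finger_gap: 0.035
```

Call:
arm_command --plan '[{"linear": [0,0,0.001],"rot": [0,0,0]},{"linear": [0,0,0.003],"rot": [0,0,0]},{"linear": [0,0,0.005],"rot": [0,0,0]},{"linear": [0,0,0.007],"rot": [0,0,0]},{"linear": [0,0,0.008],"rot": [0,0,0]}]'

```text
time_s: 7.4
eef_pos: [0.527, 0.119, 0.1157]
ee_rot: [0.0, 0.98, 0.199, 0.0]
wrist_force: [0.1, 0.1, -0.7]
finger_gap: 0.0349
```

Call:
arm_command --plan '[{"linear": [0,0,0.001],"rot": [0,0,0]},{"linear": [0,0,0.003],"rot": [0,0,0]},{"linear": [0,0,0.0045],"rot": [0,0,0]},{"linear": [0,0,0.0045],"rot": [0,0,0]},{"linear": [0,0,0.0045],"rot": [0,0,0]}]'

```text
time_s: 7.9
eef_pos: [0.527, 0.119, 0.1113]
ee_rot: [0.0, 0.98, 0.199, 0.0]
wrist_force: [-0.1, -0.1, 0.3]
finger_gap: 0.0349
```

```bash
python3 - <<'E'
from h import *
from rig import get_image,status
s=get_image("side")[:,:,::-1]
cv2.imwrite("pics/s5.png",cv2.resize(s[100:200,225:325],(600,600)))
o=status.observe();print(o["eef_pos"],o["wrist_force"],o["finger_gap"])
E
```

```text
[0.52694811 0.11898968 0.11123545] [-0.1546302   0.41925417  0.66678013] 0.03485636016547148
```

View pics/s5.png

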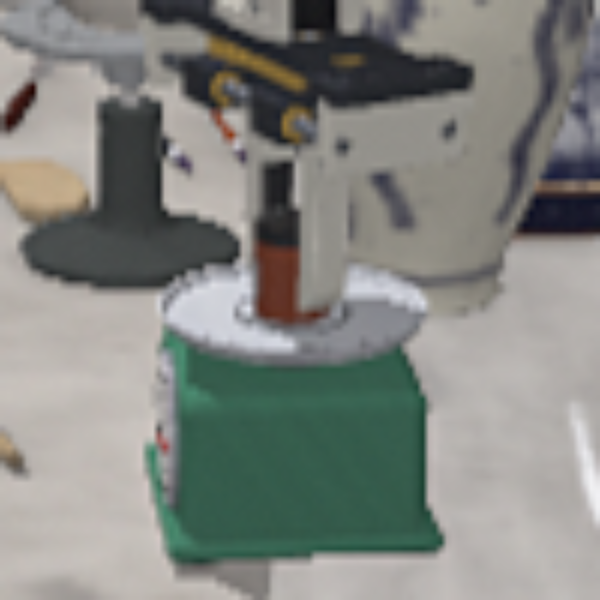

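The wrist load went from about -1.3 N to about 0, so the pan now carries the pot, which stands inside the ring. Releasing.

Call:
arm_command --plan '[{"linear": [0,0,0],"rot": [0,0,0]},{"linear": [0,0,0],"rot": [0,0,0]},{"linear": [0,0,0],"rot": [0,0,0]},{"linear": [0,0,0],"rot": [0,0,0]},{"linear": [0,0,0],"rot": [0,0,0]}]' --gripper 0.06

```text
time_s: 8.45
eef_pos: [0.5268, 0.119, 0.1112]
ee_rot: [-0.0, 0.98, 0.199, 0.0]
wrist_force: [0.4, -0.2, 0.4]
finger_gap: 0.0598
```

Call:
arm_command --plan '[{"linear": [0,0,-0.005],"rot": [0,0,0]},{"linear": [0,0,-0.02],"rot": [0,0,0]},{"linear": [0,0,-0.04],"rot": [0,0,0]},{"linear": [0,0,-0.07],"rot": [0,0,0]},{"linear": [0,0,-0.1],"rot": [0,0,0]}]'

```text
time_s: 8.95
eef_pos: [0.5265, 0.119, 0.2122]
ee_rot: [-0.0, 0.98, 0.199, -0.0]
wrist_force: [0.6, -0.7, 0.3]
finger_gap: 0.06
```

Call:
arm_command --plan '[{"linear": [-0.02,0.03,-0.01],"rot": [0,0,0]},{"linear": [-0.05,0.06,-0.01],"rot": [0,0,0]},{"linear": [-0.08,0.09,-0.01],"rot": [0,0,0]},{"linear": [-0.11,0.12,-0.01],"rot": [0,0,0]},{"linear": [-0.13,0.14,-0.01],"rot": [0,0,0]}]'

```text
time_s: 9.45
eef_pos: [0.4607, -0.0627, 0.2217]
ee_rot: [0.0, 0.98, 0.199, 0.0]
wrist_force: [0.3, -0.2, -1.0]
finger_gap: 0.0603
```

```bash
python3 - <<'E'
from h import *
from rig import get_image,status
s=get_image("side")[:,:,::-1];t=get_image("top")[:,:,::-1]
cv2.imwrite("pics/s6.png",np.hstack([cv2.resize(s[100:200,225:325],(400,400)),cv2.resize(t[125:225,135:235],(400,400))]))
cv2.imwrite("pics/f6.png",s)
o=status.observe();print(o["time_s"],o["eef_pos"],o["wrist_force"],o["finger_gap"])
for q in blobs((t.max(2)<45)[160:195,168:200]):print(q[0]+[168,160],q[1]);print(onz("top",q[0]+[168,160],.148))
E
```

```text
9.55 [ 0.46085233 -0.06339278  0.22171012] [-0.08418866 -0.31711093  0.12671749] 0.06055435134439444
[182.3 175.8] [  5   9  19  15 211]
[0.5238112  0.11552899 0.148     ]
```

View pics/s6.png

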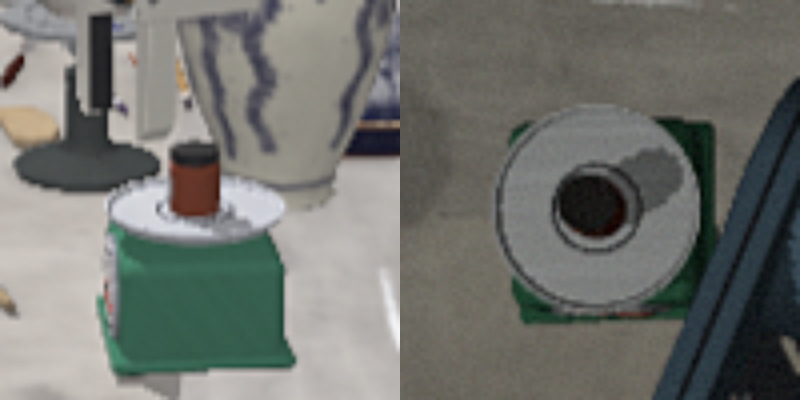

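View pics/f6.png

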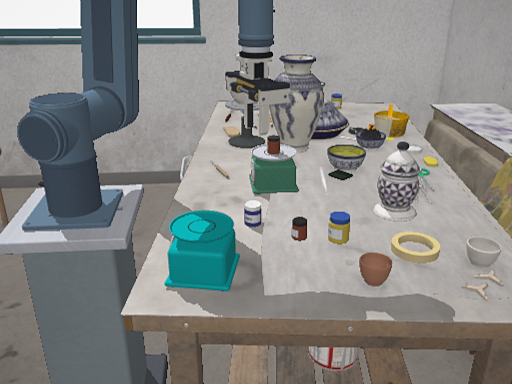

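```bash
python3 - <<'E'
from h import *
from rig import get_image
t=get_image("top")[:,:,::-1];s=get_image("side")[:,:,::-1]
cv2.imwrite("pics/t7.png",np.hstack([cv2.resize(t[160:195,165:200],(400,400),interpolation=0),cv2.resize(s[130:165,255:290],(400,400),interpolation=0)]))
P=np.array([.5265,.1192,.101])
for z in(.101,.147):print(z,proj("top",[P[0],P[1],z]),proj("side",[P[0],P[1],z]))
for x in(t,):
  m=cv2.erode((x.max(2)<50).astype(np.uint8),np.ones((4,4)));m=cv2.dilate(m,np.ones((4,4)))
  for q in blobs(m[160:195,165:200]):c=q[0]+[165,160];print(c,q[1],onz("top",c,.147))
m=(s.max(2)<80)[130:165,255:290]
for q in blobs(m):print("side cap",q[0]+[255,130],q[1])
E
```

```text
0.101 [183.74120123 176.58791869] [272.94933632 151.67749807]
0.147 [180.79022165 174.7131692 ] [273.21049838 136.09151461]
[183.6 176.8] [ 11  10  17  15 212] [0.52153033 0.11265293 0.147     ]
side cap [258.7 140.5] [ 0  6 10 10 73]
side cap [274.2 139.3] [13  6 12 14 74]
```

View pics/t7.png

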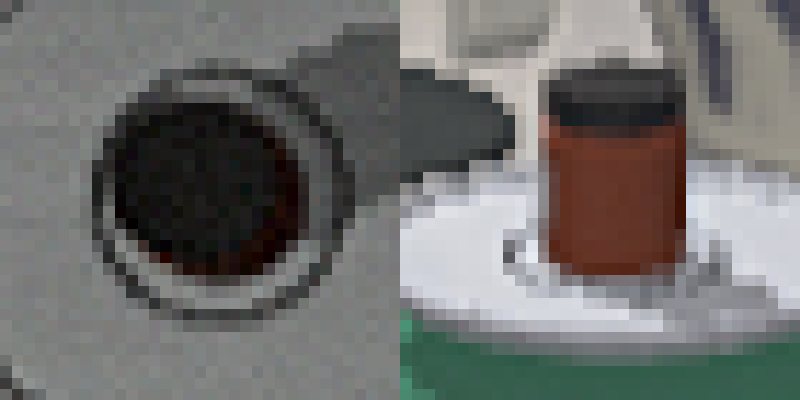

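Inside the ring the cap is offset as parallax predicts, to within about 1–2 mm. In the side view the pot's column (274.1) matches the ring's (273.9), and it stands upright. The blue and yellow pots are at their starting pixels, so I'm handing in.

```bash
python3 -c "
from rig import job
print(job.close_job())"
```

```text
the job is handed in; nothing more can be done
None
```

I picked up the right-most red-brown pot, lowered it slowly onto the green scale's pan, released it with the pan carrying its weight and backed the arm away. I handed the job in at about 9.7 s on the robot's clock.

- **Placing:** the last pictures show the pot upright inside the black ring, about 1–2 mm off centre by my reading.
- **Pan stop:** the tool was lowered to about 5–6 mm of pan travel by calculation, well short of the 18 mm stop. I did not measure the pan's travel separately.
- **Other pots:** the blue and yellow pots, the other brown pot and the turquoise scale look unmoved.
- **Checks that disagreed:**
  - The automatic cap masks in the top view gave offsets of about 4–8 mm. They had picked up ring or dark body pixels, so I relied on the enlarged crop instead.
  - The finger gap read 35 mm on the 37 mm pot.

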